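Lift the rinse tray's grate with its lever

ROBOT

A 6-joint arm with a two-finger parallel gripper is mounted at the origin on a cart in front of the work surface, level with it; the furniture and walls round the work are solid. World frame = base frame: x ahead of the robot, y to its left, z up, the work surface at z = 0. Lengths are in m, angles in rad, forces in N, time in s.
With the tool pointing down it reaches from about 0.275 to 0.775 m from the base axis. Payload 14.6 kg.
Tool frame: the origin (TCP) lies midway between the tips of the shut fingers; the grasp point (between the pads) lies 19 mm behind it (r.grasp_offset is the z of the grasp point in the tool frame, in m); z points along the fingers, y is the line along which they close (so a half turn about z gives the same grasp; the last joint's range is limited). The gripper opens to 85 mm and grips with 20 to 120 N. Pads are 22 mm wide; open, the fingers measure 114 mm over their backs; the gripper's body (76 mm by 85 mm) begins 54 mm behind the grasp point. The pads swing forward as they close: fully open they stand 13 mm farther back than shut.
Start: joints at [-1.486, 0.263, -0.048, 1.259, 0, 1.415], TCP at [0.125, -0.51, 0.231] pointing down, gripper open.
Joint ranges: [-2.65, 2.65], [-0.89, 1.7], [-1.18, 1.37], [-2.13, 2.11], [-1.35, 1.29], [-3.14, 3.14]. Speed limits (rad/s): [1.89, 1.89, 2.57, 2.79, 3.14, 3.14].

INTERFACE

Orientations are given as a unit quaternion [x, y, z, w].
In Python, from cell import r, vision, ticket, nets gives the robot as it stands.
- The arm moves only by the shell command python3 -m creep 'ROWS' [FORCE]. ROWS is JSON, a list of rows, each an object with "travel": the shift along the world's x, y, z scaled (see below), a list of three; "angular": the turn, a rotation vector about the world's x, y, z scaled (see below), a list of three; "hand": the opening, from -1 (shut) to 1 (fully open). In form: [{"travel": [tx, ty, tz], "angular": [rx, ry, rz], "hand": hand}, ...]. A call has 1 to 20 rows; each row shifts and turns the commanded pose from where the row before left it; what a row does not reach is not made up. The controller multiplies each number of a shift by 0.04 m and each number of a turn by 6 degrees. A row lasts 1/8 s, in which the tool goes at most 62.5 mm and 10.7 degrees, less where a joint would pass 70% of its speed; a pose out of reach is approached as far as the arm can. A call with a number of a shift or a turn outside -1 to 1 is refused whole. A call with a gripper value outside its range is refused whole. The fingers move at their own pace and stop on an object; FORCE is the grip in N (left out, the last holds). Time passes only in rows, so rows that do not move let the fingers close. It gives the time, the measured TCP pose, the force, the opening and the grip force at its end, in the units of the state.
- r.read_state(): the state, without advancing time (a new reading comes with each control period).
- vision.grab_frame(name): name is "scene" or "side" or "wrist"; returns the picture (420x560x3 uint8, red, green, blue); there is no depth.
- vision.camera_model(name): a dict with "K" (3x3 intrinsics, pixels), "camera_from_world" (4x4, takes a point from world to camera coordinates); the wrist camera has in their place "T_tool_cam" (4x4, takes a point from camera to tool coordinates, whose origin is the TCP and whose axes are the flange's). Camera axes: x right, y down, z forward; pixel columns grow to the right and rows downward; lengths in m; the calibration is good to about 2 mm. A picture is of the moment at which its call begins: read the wrist's pose just before it. camera_model takes no time and is no camera call.
- ticket.close_job(): hands the job in; it is judged then, once.
Trained networks look in the newest picture that a camera, given by its name, has taken for a name from the list of things; names that differ only in an ending like _2 or _b are one class to them, and where a whole thing is asked for, a point or a joint stands for the part that bears it (a point fixed in the world has none). Each returns a list of dicts, best first, with "confidence" (0 to 1); they miss things now and then, are a little off and sometimes report something else, mostly with a low value. They report only what shows in the picture. A call takes as long as a camera call.
- nets.find_in(camera, target): "centre" ([row, column] as shares, 0 to 1, of the picture: columns of its width, rows of its height, amid what is visible of it).
- nets.masks_of(camera, target): "mask" (420x560 bool, what is visible of it) and "centre" ([row, column] as shares, 0 to 1, of the picture: columns of its width, rows of its height, amid what is visible of it).
The state is a dict: "clock": time; "qpos": joint angles; "joint_vel": joint speeds; "effort": joint torques, N m; "eef_pos": TCP position; "orientation": TCP orientation; "ft_force": force on the tool from outside, world axes, zero at the start; "moment": the same for the moment, N m; "finger_gap": finger opening in m; "gripper_force": force on a finger pad.
Only numpy, scipy, OpenCV 4.12 (cv2) and the standard library are available. Lean on these libraries where they do the work, as an engineer would, in place of code of your own. Each camera call takes 0.05 s, during which the arm holds its last target. There are 200 camera calls.

TASK

The brew gasket, a flat ring, lies under one of the two heavy grates of the rinse tray and someone wants to take it out. With the fingertips press the pedal of the lever that belongs to the gasket's bay right down onto its rubber buffer, so that the grate above the gasket stands open, and finish while holding it down like that. Leave the other grate shut, do not touch the grates themselves, do not lift the levers out of their forks, and leave everything else where it is.

Things in the scene. Friction and masses are not known exactly. Their poses are not given: they have to be found in the camera images.
- washer: Fixed metal rinse tray with two bays and two lever forks. Origin on the bench; x points from the levers to the tray. Tray x 20 to 125, y -130 to 130 mm, walls 67 mm high, divider at y = 0, bay floors 32 mm up. Near bay (nearer the robot) centred on y = +65, far bay on y = -65 mm; each has a grate on top and a lever in line in front: pins at x = -65, forks 84 mm high, pedals at x = -220 mm.
- lever_near: Cranked lever of the near bay, loose, its cross pin lying in a fork's open-topped slots. Origin on the pin axis, 65 mm above the bench; turns about its y. At rest its axes are parallel to the washer's: the long arm (18 x 8 mm) runs to -x, sloping 0.42 rad UP to a pedal 170 mm from the pin; the heavy 75 mm nose points to +x under the grate's front edge. 0.35 kg, nose-heavy: let go, it returns.
- lever_far: Cranked lever of the far bay, loose, its cross pin lying in a fork's open-topped slots. Origin on the pin axis, 65 mm above the bench; turns about its y. At rest its axes are parallel to the washer's: the long arm (18 x 8 mm) runs to -x, sloping 0.42 rad UP to a pedal 170 mm from the pin; the heavy 75 mm nose points to +x under the grate's front edge. 0.35 kg, nose-heavy: let go, it returns.
- pedal_near (a point): Centre of the top of the flat pedal (44 x 36 mm, 8 mm thick) on the near lever's long arm. It moves on a 170 mm circle about the pin (top 4 mm above the arm's centre line): at rest about 138 mm above the bench; fully down about 25 mm, the arm sloping about 0.26 rad down onto a rubber buffer 120 mm from the pin. About 3 to 8 N moves it.
- pedal_far (a point): Centre of the top of the flat pedal (44 x 36 mm, 8 mm thick) on the far lever's long arm. It moves on a 170 mm circle about the pin (top 4 mm above the arm's centre line): at rest about 138 mm above the bench; fully down about 25 mm, the arm sloping about 0.26 rad down onto a rubber buffer 120 mm from the pin. About 3 to 8 N moves it.
- grate_near (a joint): Opening angle (rad) of the near bay's steel grate (116 x 143 x 10 mm, 1 to 1.6 kg, bars with gaps of about 30 mm), hinged on the tray's rim away from the levers. 0 = shut, flat, 69 to 79 mm above the bench; grows as the front edge rises. Lever fully down: about 0.355. Falls shut when the lever is let go.
- grate_far (a joint): Opening angle (rad) of the far bay's steel grate (116 x 143 x 10 mm, 1 to 1.6 kg, bars with gaps of about 30 mm), hinged on the tray's rim away from the levers. 0 = shut, flat, 69 to 79 mm above the bench; grows as the front edge rises. Lever fully down: about 0.355. Falls shut when the lever is let go.
- gasket: Brew gasket: a pale flat ring 58 mm across and 9 mm high with an open middle, on the floor of one of the bays, seen through the grate. Origin: centre of its underside.
- burr: Grinder burr: a grey toothed cone 50 mm across and 20 mm high with a small hole, in the other bay. Origin: centre of its underside.
- cap: Blue ribbed screw cap, 24 mm across, 14 mm high, loose on the bench between the two levers. Origin: centre of its underside. To be left alone.
- spool: Spool of solder, 52 mm across, 35 mm high, loose on the bench. Origin: centre of its underside. To be left alone.
- tape: Roll of black tape, 55 mm across, 19 mm high, loose, lying on the bench. Origin: centre of its underside. To be left alone.
- screwdriver: Blue-handled screwdriver, 190 mm long, 22 mm thick, loose, lying on the bench. Origin: under its middle; length along its y axis. To be left alone.

How it is judged:
On the way:
1. the grate above the gasket is half raised by pressing its lever (((y of gasket in the frame of washer above 0 m and value of joint grate_near above 0.15 rad and contact force between the fingers and lever_near above 0.3 N) or (y of gasket in the frame of washer below 0 m and value of joint grate_far above 0.15 rad and contact force between the fingers and lever_far above 0.3 N))), for 0.1 s.
At the end, for the whole second after the job is handed in: The fingers press the lever of the gasket's bay (more than 0.5 N), its nose carries the grate, that grate stands still at more than 0.32 rad open, and the other grate is shut (under 0.03 rad) (((y of gasket in the frame of washer above 0 m and value of joint grate_near above 0.32 rad and velocity of joint grate_near below 0.1 rad/s and value of joint grate_far below 0.03 rad and contact force between the fingers and lever_near above 0.5 N and contact force between lever_near and grate_near above 0.5 N) or (y of gasket in the frame of washer below 0 m and value of joint grate_far above 0.32 rad and velocity of joint grate_far below 0.1 rad/s and value of joint grate_near below 0.03 rad and contact force between the fingers and lever_far above 0.5 N and contact force between lever_far and grate_far above 0.5 N))); the arm keeps its last pose, push and grip.
It fails at once if the grate over the other bay is raised ((y of gasket in the frame of washer above 0 m and value of joint grate_far above 0.08 rad) or (y of gasket in the frame of washer below 0 m and value of joint grate_near above 0.08 rad)).
It fails at once if the robot touches a grate itself instead of working it through its lever (contact force between any of the arm, the fingers and grate_near above 0.5 N or contact force between any of the arm, the fingers and grate_far above 0.5 N).
It fails at once if a lever is lifted or dragged out of its fork (distance of any of lever_near, lever_far from where it was at the start of the episode above 0.012 m).
It fails at once if the parts in the tray are disturbed (distance of any of gasket, burr from where it was at the start of the episode above 0.015 m).
It fails at once if something standing about on the bench is shifted (distance of any of cap, spool, tape, screwdriver from where it was at the start of the episode above 0.025 m).
It also fails if it takes over 29 s, if anything falls off the work surface, if the arm or the gripper's body presses on something with over 40 N, if the wrist force passes 120 N, or if a joint passes its speed limit or range.

## Working session

There is one attempt and no reset: what is moved stays moved. The work goes in short steps, Python scripts to look and compute and a shell command to move; the robot and the scene stay as the last step left them, time stands still between calls to the robot, and variables do not carry over. Pictures are saved under pics/ and viewed, at most 10 in all, crops included, and the job is handed in when it is done.

```bash
mkdir -p pics; ls
python3 - <<'E'
from cell import r,vision,nets
import cv2,numpy as np
print(r.read_state())
for n in("scene","side"):
    f=vision.grab_frame(n); cv2.imwrite(f"pics/{n}0.png",f[:,:,::-1])
    print(n,{k:np.round(v,4).tolist() for k,v in vision.camera_model(n).items()})
    for t in("washer","pedal_near","pedal_far","lever_near","gasket","burr","cap","spool","tape","screwdriver"):
        print(t,[(round(d["confidence"],2),round(d["centre"][0]*420),round(d["centre"][1]*560)) for d in nets.find_in(n,t)[:3]])
E
```

```text
pics
{'clock': 0.0, 'qpos': array([-1.48629132e+00,  2.63523255e-01, -4.89602645e-02,  1.25940826e+00,
        1.12029941e-05,  1.41548344e+00]), 'joint_vel': array([-4.75735417e-05,  3.44375661e-04, -1.71189019e-04, -6.96834010e-06,
       -3.72127970e-05,  2.84055392e-03]), 'effort': array([-4.07190319e-04, -6.37617302e+01,  3.84566581e+01,  1.35396523e-02,
       -1.28505380e-04,  1.94273815e-05]), 'eef_pos': array([ 0.12466779, -0.50968544,  0.23081637]), 'orientation': array([ 9.92819383e-01,  1.19621787e-01,  2.49856697e-05, -5.47186615e-04]), 'ft_force': array([-0.15712239, -0.93721877,  0.00564705]), 'moment': array([-0.00106211,  0.02312819, -0.01812092]), 'gripper_force': 0.0, 'finger_gap': 0.08569881818860217}
scene {'K': [[394.7642, 0.0, 282.3331], [0.0, 394.7642, 205.9796], [0.0, 0.0, 1.0]], 'camera_from_world': [[0.9183, -0.3954, 0.0188, -0.534], [-0.1864, -0.4739, -0.8606, 0.1851], [0.3492, 0.7868, -0.5089, 1.2666], [0.0, 0.0, 0.0, 1.0]]}
washer [(0.76, 190, 261)]
pedal_near []
pedal_far [(0.64, 190, 289)]
lever_near []
gasket []
burr [(0.75, 191, 261)]
cap []
spool []
tape [(0.44, 227, 336)]
screwdriver [(0.71, 327, 294), (0.7, 192, 294)]
side {'K': [[450.9978, 0.0, 280.9477], [0.0, 450.9978, 205.7056], [0.0, 0.0, 1.0]], 'camera_from_world': [[0.0801, -0.9968, 0.0018, -0.0446], [-0.8183, -0.0668, -0.5709, 0.5319], [0.5692, 0.0443, -0.821, 1.3338], [0.0, 0.0, 0.0, 1.0]]}
washer [(0.71, 211, 218)]
pedal_near [(0.73, 219, 245)]
pedal_far [(0.67, 188, 251)]
lever_near [(0.82, 219, 244), (0.3, 188, 251)]
gasket [(0.63, 226, 200)]
burr [(0.63, 200, 206)]
cap []
spool []
tape []
screwdriver []
```

View pics/scene0.png

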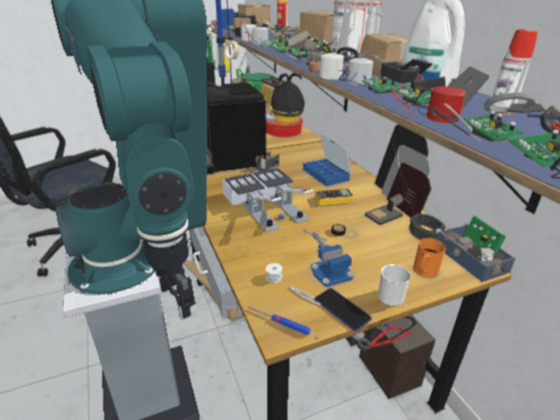

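View pics/side0.png

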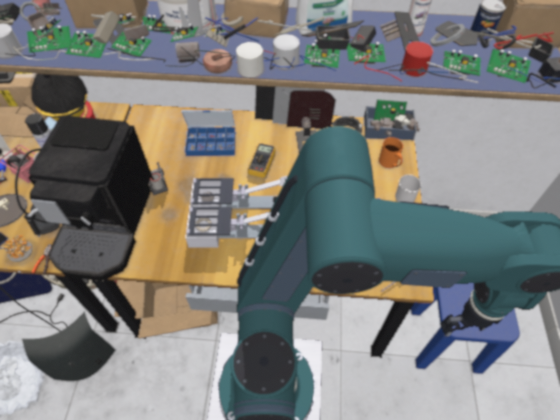

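The scene picture shows the tray near (255,187) with its levers running to about (270,220) and (300,215). In the side picture the tray is at (210,212) and the pedals are near (280,185) and (270,218). I'll zoom in on both.

Run:
```python
import cv2,numpy as np
a=cv2.imread("pics/side0.png")[165:260,175:300]; b=cv2.imread("pics/scene0.png")[150:245,210:335]
cv2.imwrite("pics/c1.png",np.hstack([cv2.resize(a,None,fx=3.1,fy=6.2/1,interpolation=2)[::1], cv2.resize(b,None,fx=3.1,fy=6.2,interpolation=2)]))
a=cv2.resize(a,(395,300),interpolation=cv2.INTER_CUBIC);b=cv2.resize(b,(395,300),interpolation=cv2.INTER_CUBIC)
cv2.imwrite("pics/c1.png",np.hstack([a,b]))
```

```text
(no output)
```

View pics/c1.png

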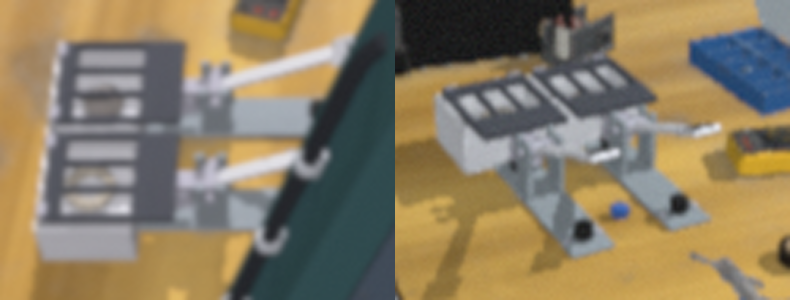

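The left crop shows the pale ring in the lower (near) bay at about side pixel (203,225) and the dark burr in the upper (far) bay, which agrees with the networks. The blue cap lies between the levers. Next I'll fit the washer pose to the points I can see.

```bash
cat > fit.py <<'E'
from cell import vision
import numpy as np
from scipy.optimize import least_squares
C={n:vision.camera_model(n) for n in("scene","side")}
def proj(n,p):
    c=C[n]; q=np.array(c["camera_from_world"])@np.append(p,1); q=np.array(c["K"])@q[:3]; return q[:2]/q[2]
def w(s,p):
    c,k=np.cos(s[2]),np.sin(s[2]); return np.array([s[0]+c*p[0]-k*p[1],s[1]+k*p[0]+c*p[1],p[2]])/1
P=[("side",(125,-123,79),(194.6,178.3)),("side",(-18,-123,79),(233.9,178.3)),("side",(-18,123,79),(230.4,235.3)),("side",(125,123,79),(189.2,233)),
("scene",(125,123,79),(224.2,177.8)),("scene",(-18,123,79),(237.5,193.7)),("scene",(-18,-123,79),(292.9,181)),
("scene",(-181,65,18),(269.5,222.8)),("scene",(-181,-65,18),(299.9,214.2)),("scene",(-220,65,138),(276.5,199)),("scene",(-220,-65,138),(308.1,190.5))]
f=lambda s:np.concatenate([proj(n,w(s,np.array(a)/1000))-np.array(b) for n,a,b in P])
s=least_squares(f,[.45,.1,1.57],loss="soft_l1")
E
python3 - <<'E'
from fit import *
print(s.x,np.round(s.fun.reshape(-1,2),1).tolist())
for q in[(-220,65,138),(-230,65,25),(-220,-65,138),(0,65,0)]: print(q,w(s.x,np.array(q)/1000))
c=C["side"]
for px in((200,226),(206,200)):
    M=np.array(c["camera_from_world"]);d=M[:3,:3].T@np.linalg.solve(np.array(c["K"]),[*px,1]);o=-M[:3,:3].T@M[:3,3]
    p=o+d*(.037-o[2])/d[2];dx=p[:2]-s.x[:2];a=s.x[2];print("item washer xy",np.cos(a)*dx[0]+np.sin(a)*dx[1],-np.sin(a)*dx[0]+np.cos(a)*dx[1])
E
```

```text
[0.58447769 0.19631467 1.67021841] [[0.2, -0.4], [-0.6, -1.0], [-0.1, -1.4], [-0.9, 1.5], [-0.5, 0.8], [0.1, -0.2], [-0.1, -0.6], [1.0, 0.8], [0.8, 0.8], [-0.7, 0.9], [-0.4, 1.3]]
(-220, 65, 138) [ 0.54163552 -0.02905069  0.138     ]
(-230, 65, 25) [ 0.5426281  -0.03900131  0.025     ]
(-220, -65, 138) [ 0.67099354 -0.0161471   0.138     ]
(0, 65, 0) [0.51979868 0.18986288 0.        ]
item washer xy 0.09639000323167693 0.06272262470022938
item washer xy 0.08362029036670322 -0.05096979442580536
```

Every residual of the fit is about 1.5 px or less, and the gasket sits in the near bay at y = +63. The near pedal is therefore at about (0.542, -0.029, 0.138). I'll close the fingers and move above it.

```bash
python3 -m creep '[{"travel":[0.4,0.45,0],"angular":[0,0,0.4],"hand":-1},{"travel":[0.8,0.88,0],"angular":[0,0,0.4],"hand":-1},{"travel":[0.8,0.88,0],"angular":[0,0,0.4],"hand":-1},{"travel":[0.8,0.88,0],"angular":[0,0,0.4],"hand":-1},{"travel":[0.8,0.88,0],"angular":[0,0,0.4],"hand":-1},{"travel":[0.8,0.88,0],"angular":[0,0,0.4],"hand":-1},{"travel":[0.8,0.88,0],"angular":[0,0,0.4],"hand":-1},{"travel":[0.8,0.88,0],"angular":[0,0,0.4],"hand":-1},{"travel":[0.8,0.88,0],"angular":[0,0,0.4],"hand":-1},{"travel":[0.8,0.88,0],"angular":[0,0,0.4],"hand":-1},{"travel":[0.4,0.45,0],"angular":[0,0,0.4],"hand":-1},{"travel":[0,0,0],"angular":[0,0,0],"hand":-1}]' 40
python3 - <<'E'
from cell import r,vision,nets
import cv2,numpy as np
s=r.read_state();print(s)
f=vision.grab_frame("wrist");cv2.imwrite("pics/w1.png",f[:,:,::-1])
print({k:np.round(v,4).tolist() for k,v in vision.camera_model("wrist").items()})
for t in("pedal_near","pedal_far","gasket","burr"):print(t,[(round(d["confidence"],2),round(d["centre"][0]*420),round(d["centre"][1]*560)) for d in nets.find_in("wrist",t)[:3]])
E
```

```text
clock: 2.6
eef_pos: [0.4451, -0.1553, 0.2312]
orientation: [0.939, 0.345, -0.0, -0.0]
ft_force: [0.3, -0.2, 0.1]
finger_gap: 0.0002
gripper_force: 0.0
{'clock': 2.6, 'qpos': array([-5.08960295e-01,  1.71426047e-01, -1.71526653e-01,  1.22804712e+00,
        1.60210407e-04,  1.92803588e+00]), 'joint_vel': array([-0.04656765, -0.00705534, -0.00957306, -0.00037981, -0.00733432,
       -0.00459401]), 'effort': array([ 2.89443433e+00, -5.40517330e+01,  3.87501562e+01, -5.29072538e-02,
        1.75898373e-01,  1.19893122e-01]), 'eef_pos': array([ 0.44506553, -0.15530593,  0.23120544]), 'orientation': array([ 9.38582166e-01,  3.45055793e-01, -5.51326772e-06, -1.29378498e-04]), 'ft_force': array([ 0.32638616, -0.16507243,  0.12157306]), 'moment': array([-0.00722453, -0.03511992,  0.04809236]), 'gripper_force': 0.0, 'finger_gap': 0.0001757194386692774}
{'K': [[361.9999, 0.0, 284.7143], [0.0, 361.9999, 212.9435], [0.0, 0.0, 1.0]], 'T_tool_cam': [[-0.0004, -0.9483, -0.3174, 0.0815], [1.0, -0.0005, 0.0001, -0.0005], [-0.0002, -0.3174, 0.9483, -0.1424], [0.0, 0.0, 0.0, 1.0]]}
pedal_near []
pedal_far []
gasket []
burr []
```

View pics/w1.png

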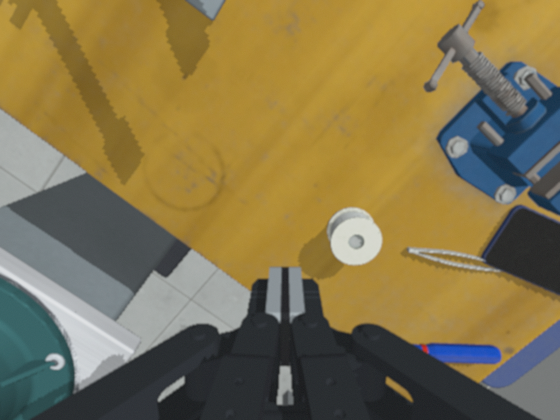

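This wrist view still falls short of the pedals: the spool is at (355,238), the vise at (500,130), and only the tip of a base plate shows at the top, near (205,5). I'll finish the approach and look again.

```bash
python3 -m creep '[{"travel":[0.5,0.6,0],"angular":[0,0,0.8],"hand":-1},{"travel":[0.6,0.8,-0.1],"angular":[0,0,0.8],"hand":-1},{"travel":[0.6,0.8,-0.2],"angular":[0,0,0.8],"hand":-1},{"travel":[0.5,0.6,-0.2],"angular":[0,0,0.8],"hand":-1},{"travel":[0.2,0.3,0],"angular":[0,0,0.4],"hand":-1},{"travel":[0,0,0],"angular":[0,0,0],"hand":-1}]'
python3 - <<'E'
from cell import r,vision,nets
from scipy.spatial.transform import Rotation as R
from fit import w,s
import cv2,numpy as np
t=r.read_state();print(t["qpos"])
f=vision.grab_frame("wrist")
c=vision.camera_model("wrist")
T=np.eye(4);T[:3,:3]=R.from_quat(t["orientation"]).as_matrix();T[:3,3]=t["eef_pos"]
M=np.linalg.inv(T@np.array(c["T_tool_cam"]))
g=f[:,:,::-1].copy()
for q in[(-218.6,65,138),(-218.6,-65,138),(-65,65,65),(-18,123,79),(-18,7,79),(-65,-65,65)]:
    p=M@np.append(w(s.x,np.array(q)/1000),1);u=np.array(c["K"])@p[:3];u=u[:2]/u[2];print(q,u.round())
    if abs(u).max()<2000: cv2.circle(g,tuple(int(v) for v in u),3,(0,0,255),-1)
cv2.imwrite("pics/w2.png",g)
for n in("pedal_near","pedal_far","gasket","burr"):print(n,[(round(d["confidence"],2),round(d["centre"][0]*420),round(d["centre"][1]*560)) for d in nets.find_in("wrist",n)[:3]])
E
```

```text
clock: 3.6
eef_pos: [0.5406, -0.0334, 0.2115]
orientation: [0.858, 0.513, -0.0, 0.0]
ft_force: [0.5, -0.4, -0.6]
finger_gap: 0.0001
gripper_force: 0.0
[-2.12066919e-01  2.98271332e-01 -5.17926521e-02  1.22077664e+00
 -1.61527842e-04  1.85242913e+00]
(-218.6, 65, 138) [282. 219.]
(-218.6, -65, 138) [472.  98.]
(-65, 65, 65) [162.  16.]
(-18, 123, 79) [43.  1.]
(-18, 7, 79) [ 178. -119.]
(-65, -65, 65) [ 316. -110.]
pedal_near [(0.7, 145, 532), (0.62, 141, 232)]
pedal_far [(0.68, 73, 444)]
gasket []
burr []
```

View pics/w2.png

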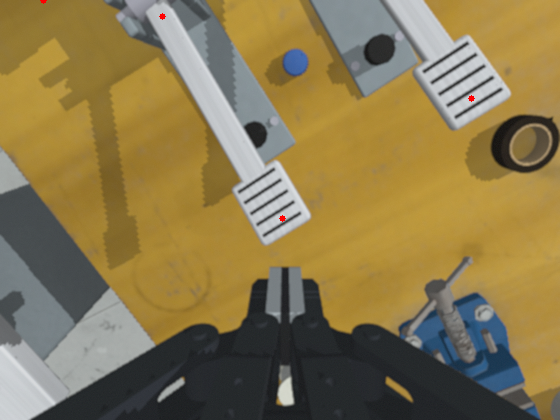

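The near pedal's centre is at about (271,202) and the far one's at (462,83). Both lie about 18 px from the prediction, further along the levers towards the tray. I'll correct for that using the pedal plane.

Run:
```python
from cell import r,vision
from scipy.spatial.transform import Rotation as R
from fit import w,s
import numpy as np
t=r.read_state();c=vision.camera_model("wrist")
T=np.eye(4);T[:3,:3]=R.from_quat(t["orientation"]).as_matrix();T[:3,3]=t["eef_pos"];T=T@np.array(c["T_tool_cam"])
P=[]
for px in((271,202),(462,83)):
    d=T[:3,:3]@np.linalg.solve(np.array(c["K"]),[*px,1]);p=T[:3,3]+d*(.138-T[2,3])/d[2];P.append(p);print(p)
v=P[0]-P[1];print(np.linalg.norm(v),"yaw",np.arctan2(v[1],v[0])-np.pi/2+np.pi*2*0,"fit",s.x)
print(t["eef_pos"])
```

```text
[ 0.54025926 -0.0151201   0.138     ]
[ 0.66855441 -0.00513654  0.138     ]
0.12868300816896358 yaw -4.634728370981162 fit [0.58447769 0.19631467 1.67021841]
[ 0.54032549 -0.03398076  0.21159681]
```

The pedals come out 128.7 mm apart (130 expected), so this measurement holds: near pedal at (0.540, -0.015). I'll shift 16 mm in y, come down onto it and press along its arc.

```bash
python3 -m creep '[{"travel":[0,0.2,-0.4],"angular":[0,0,0],"hand":-1},{"travel":[0,0.2,-0.6],"angular":[0,0,0],"hand":-1},{"travel":[0,0,-0.4],"angular":[0,0,0],"hand":-1},{"travel":[0,0,-0.25],"angular":[0,0,0],"hand":-1},{"travel":[0,-0.06,-0.25],"angular":[0,0,0],"hand":-1},{"travel":[0,-0.06,-0.25],"angular":[0,0,0],"hand":-1},{"travel":[0,-0.06,-0.25],"angular":[0,0,0],"hand":-1},{"travel":[0,-0.05,-0.25],"angular":[0,0,0],"hand":-1},{"travel":[0,0,0],"angular":[0,0,0],"hand":-1}]'
```

```text
clock: 4.97
eef_pos: [0.5405, -0.0265, 0.1047]
orientation: [0.858, 0.513, -0.0, -0.0]
ft_force: [0.2, -2.6, 3.0]
finger_gap: 0.0
gripper_force: 1.5
```

Contact is made, with about 3 N upward on the tool, which is within the expected 3 to 8 N. I'll carry on down.

```bash
python3 -m creep '[{"travel":[0,-0.05,-0.25],"angular":[0,0,0],"hand":-1},{"travel":[0,-0.04,-0.25],"angular":[0,0,0],"hand":-1},{"travel":[0,-0.03,-0.25],"angular":[0,0,0],"hand":-1},{"travel":[0,0,-0.25],"angular":[0,0,0],"hand":-1},{"travel":[0,0,-0.25],"angular":[0,0,0],"hand":-1},{"travel":[0,0.03,-0.25],"angular":[0,0,0],"hand":-1},{"travel":[0,0.03,-0.2],"angular":[0,0,0],"hand":-1},{"travel":[0,0,0],"angular":[0,0,0],"hand":-1}]'
python3 - <<'E'
from cell import r,vision
import cv2,numpy as np
f=vision.grab_frame("scene")[130:250,190:350,::-1];g=vision.grab_frame("wrist")[:,:,::-1]
cv2.imwrite("pics/m.png",np.hstack([cv2.resize(f,(400,300),interpolation=2),cv2.resize(g,(400,300))]))
E
```

```text
clock: 5.98
eef_pos: [0.5402, -0.0285, 0.0366]
orientation: [0.858, 0.513, -0.0, -0.001]
ft_force: [0.0, -0.6, 0.8]
finger_gap: -0.0
gripper_force: 0.4
```

View pics/m.png

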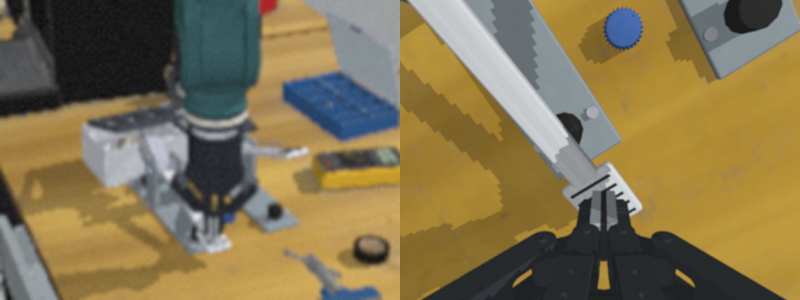

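The fingertips rest on the pedal's slotted top, at about (600,195) in the wrist half, and the pedal is low but not yet on the buffer. I'll press on gently until the force rises.

```bash
python3 -m creep '[{"travel":[0,0.03,-0.15],"angular":[0,0,0],"hand":-1},{"travel":[0,0.02,-0.12],"angular":[0,0,0],"hand":-1},{"travel":[0,0,0],"angular":[0,0,0],"hand":-1},{"travel":[0,0,0],"angular":[0,0,0],"hand":-1}]'
```

```text
clock: 6.58
eef_pos: [0.5407, -0.0266, 0.0263]
orientation: [0.858, 0.513, 0.0, -0.0]
ft_force: [-0.3, 1.0, 4.3]
finger_gap: -0.0
gripper_force: 1.8
```

```bash
python3 -m creep '[{"travel":[0,0,-0.05],"angular":[0,0,0],"hand":-1},{"travel":[0,0,-0.05],"angular":[0,0,0],"hand":-1},{"travel":[0,0,0],"angular":[0,0,0],"hand":-1},{"travel":[0,0,0],"angular":[0,0,0],"hand":-1}]'
```

```text
clock: 7.08
eef_pos: [0.5411, -0.0263, 0.0244]
orientation: [0.858, 0.513, 0.001, 0.0]
ft_force: [-9.6, 4.4, 41.3]
finger_gap: 0.0001
gripper_force: 18.8
```

The pedal is on the buffer: the force jumped to 41 N. I'll ease off slightly and check.

```bash
python3 -m creep '[{"travel":[0,0,0.025],"angular":[0,0,0],"hand":-1},{"travel":[0,0,0],"angular":[0,0,0],"hand":-1},{"travel":[0,0,0],"angular":[0,0,0],"hand":-1},{"travel":[0,0,0],"angular":[0,0,0],"hand":-1}]'
python3 - <<'E'
from cell import r,vision
import cv2,numpy as np
f=vision.grab_frame("side")[160:265,170:310,::-1];g=vision.grab_frame("scene")[140:245,200:340,::-1]
cv2.imwrite("pics/e.png",np.hstack([cv2.resize(f,(400,300),interpolation=2),cv2.resize(g,(400,300),interpolation=2)]))
E
```

```text
clock: 7.58
eef_pos: [0.5411, -0.0264, 0.0248]
orientation: [0.858, 0.513, 0.001, 0.0]
ft_force: [-6.1, 3.7, 28.6]
finger_gap: 0.0004
gripper_force: 13.3
```

View pics/e.png

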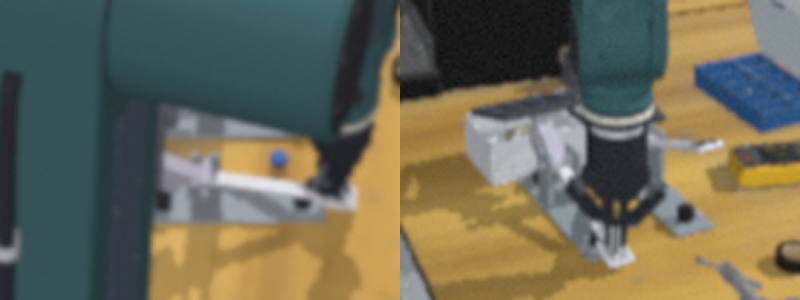

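The pedal is down on the buffer, around (335,195) in the side half, and the near grate's front is raised in the scene half. The far lever is still up and the cap hasn't moved. I'm handing the job in.

```bash
python3 -c "
from cell import ticket;print(ticket.close_job())"
```

```text
the job is handed in; nothing more can be done
None
```

I handed the job in with the near lever's pedal held on its buffer at about 29 N, which opens the near grate over the gasket; the far lever was not touched, but no score came back and I judged the grate only by eye, not by measuring its angle.

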